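Lock the foot-trimming jig on an upturned clay bowl

ROBOT

A 6-joint arm with a two-finger parallel gripper is mounted at the origin on the work surface. World frame = base frame: x ahead of the robot, y to its left, z up, the work surface at z = 0. Lengths are in m, angles in rad, forces in N, time in s.
With the tool pointing down it reaches from about 0.275 to 0.85 m from the base axis. Payload 5.2 kg.
Tool frame: the origin (TCP) lies on the centre line of the jaws, within the pads' length; the fingertips stand arm.tips_ahead ahead of it and the grasp point (between the pads) lies 5 mm behind it (arm.tips_ahead is the distance from the TCP to the fingertips, in m); z points along the fingers, x is the direction in which the jaws open and shut, and the axes are right-handed (so a half turn about z gives the same grasp; the last joint's range is limited). The gripper opens to 85 mm and grips with 20 to 120 N. Pads are 22 mm wide; open, the fingers measure 114 mm over their backs; the gripper's body (76 mm by 85 mm) begins 54 mm behind the grasp point. The pads swing forward as they close: fully open they stand 13 mm farther back than shut.
Start: joints at [-1.432, 0.259, 1.535, -0, 1.348, -0.203], TCP at [0.184, -0.518, 0.245] pointing down, gripper open.
Joint ranges: [-3.14, 3.14], [-0.91, 2.08], [0.19, 2.58], [-1.22, 4.36], [0.22, 2.71], [-3.12, 3.12]. Speed limits (rad/s): [2.57, 2.57, 3.14, 3.14, 3.14, 3.14].

INTERFACE

Orientations are given as a unit quaternion [x, y, z, w].
In Python, from rig import telemetry, capture, workorder, nets, arm gives the robot as it stands.
- The arm moves only by the tool servo_tool, never from a script. Its argument "moves" is a list of rows, each an object with "dp": the shift along the world's x, y, z in m, a list of three; "roll": the turn about the world's z in degrees. A call has 1 to 12 rows; each row shifts and turns the commanded pose from where the row before left it; what a row does not reach is not made up. A row lasts 1/12 s, in which the tool goes at most 41.7 mm and 7.16 degrees, less where a joint would pass 70% of its speed; a pose out of reach is approached as far as the arm can. A call is refused whole if a number of a shift passes 0.0417 or a number of a turn 7.16, either way. A call with a gripper value outside its range is refused whole. "jaw" is the closure, from 0 (fully open) to 1 (shut), set as the call begins (left out, the last holds). The fingers move at their own pace and stop on an object; "newtons" is the grip in N (left out, the last holds). Time passes only in rows, so rows that do not move let the fingers close. It gives the time, the measured TCP pose, the force and the opening at its end, in the units of the state.
- telemetry.sense(): the state, without advancing time (a new reading comes with each control period).
- capture(name): name is "side" or "top" or "wrist"; returns a dict with "frame" (480x640x3 uint8, red, green, blue), "mtx" (3x3 intrinsics, pixels), "distortion" ([k1, k2, p1, p2, k3] as OpenCV has them; the pictures are not rectified), "camera_from_world" (4x4, takes a point from world to camera coordinates). Camera axes: x right, y down, z forward; pixel columns grow to the right and rows downward; lengths in m; the calibration is good to about 2 mm. A picture is of the moment at which its call begins. There is no depth.
- workorder.job_done(): hands the job in, once; it reports no verdict.
Trained networks look in the newest picture that a camera, given by its name, has taken for a name from the list of things; names that differ only in an ending like _2 or _b are one class to them, and where a whole thing is asked for, a point or a joint stands for the part that bears it (a point fixed in the world has none). Each returns a list of dicts, best first, with "p" (0 to 1); they miss things now and then, are a little off and sometimes report something else, mostly with a low value. They report only what shows in the picture. A call takes as long as a camera call.
- nets.boxes_of(camera, thing): "at" ([column, row] in pixels, amid what is visible of it).
- nets.landmark_of(camera, thing): "at" ([column, row] in pixels: a listed point, or the origin of a listed thing).
The state is a dict: "time": time; "joint_pos": joint angles; "dq": joint speeds; "joint_efforts": joint torques, N m; "eef_pos": TCP position; "tcp_rot": TCP orientation; "ft_force": force on the tool from outside, world axes, zero at the start; "ft_torque": the same for the moment, N m; "grip_width": finger opening in m.
Only numpy, scipy, OpenCV 4.12 (cv2) and the standard library are available. Lean on these libraries where they do the work, as an engineer would, in place of code of your own. Each camera call takes 0.05 s, during which the arm holds its last target.

TASK

Clamp the upturned raw-clay bowl in the trimming jig: slide the bar by its blue knob until it has pushed the bowl snugly against the V stop, then slide the yellow thumb wedge in along its groove until its ramp jams the bar fast, and let go, leaving the bowl held firmly. The clay is soft: about 12 N of thumb push on the wedge is right, and more than twice that cracks the bowl. Leave the cup, the stone and the spatula where they are.

Things in the scene. Friction and masses are not known exactly. Their poses are not given: they have to be found in the camera images.
- jig: Wooden bench jig fixed flat on the table; origin on the table top. x = inward slide of the wedge (roughly away from the robot), y = clamping direction of the bar, towards bowl and V stop, z up. Board x -70 to 70, y -45 to 260, 18 mm thick, tongue under the wedge x -170 to -70, y -45 to 15; guide strips rise to 34 mm. The V stop (pale blocks, 30 mm tall) at the +y end shifts some mm day to day.
- bar (a joint): Slide of the aluminium bar, m: 0 = drawn back, grows along jig +y; travel 0.062. Bar 24 mm wide on jig x = 0, top 41 mm above the table. It slides at about 2 N (2 to 5 N more while it pushes the bowl along) and stays where left. It comes up firm at about 0.035 to 0.05, to be felt, when the bowl is against the stop. About 10 N on the knob seats the bowl.
- bar_knob (a point): Centre of the top of the bar's knob: a blue upright round post 24 mm across, from the bar's top (41 mm above the table) to 87 mm above the table. Push or pull it along jig y.
- bar_pin (a point): Middle of the top (43 mm above the table) of the upright steel pin, 12 mm across, at the bar's rear end; the wedge's ramp bears on its jig -y side. The knob's axis is 55 mm from it along jig +y.
- bar_jaw (a point): Middle of the rubber face of the bar's wide wooden jaw (100 mm wide along jig x, 30 mm tall), the face that presses the bowl; 112 mm along jig +y from the pin.
- wedge (a joint): Slide of the yellow thumb wedge, m: 0 = drawn out, grows along jig +x; travel 0.115. Captive in its groove, slides at about 1 N, stays where left. With the bar home the ramp meets the pin somewhere between 0.045 and 0.09, to be felt; from there the push climbs by roughly 3 to 6 N per mm. Ramp friction keeps the jam when let go. With the bar not home the nose strikes bar or pin.
- wedge_tab (a point): Centre of the top of the wedge's thumb tab, a yellow upright plate 14 mm thick along jig x, 32 mm wide along jig y, from 39 to 79 mm above the table. Push on its jig -x face towards jig +x.
- wedge_nose (a point): Lower edge of the wedge's thin nose, on its straight back face. Wedge 90 mm long (towards jig -x), 21 mm tall, 8 mm thick at the nose, 24 mm at the tab end; its 10 degree ramp faces jig +y. The tab is 78 mm behind the nose.
- bowl: Upturned raw-clay bowl, brown, 120 mm across at the rim, 62 mm tall, about 0.6 kg, loose on the jig board between jaw and V stop; origin at the centre of the rim plane, z up. Cracks if the bar squeezes it with over 30 N.
- cup: Bystander: terracotta cup, 68 mm across, 70 mm tall, beside the jig; origin at the centre of its foot.
- stone: Bystander: grey polishing stone, 60 mm across, 24 mm tall, beside the jig; origin under its centre.
- tool: Bystander: wooden-handled spatula, 170 mm long, lying on the table; origin under its middle, x along it.

How it is judged:
At the end, for the whole second after the job is handed in: With the robot clear, the wedge is in (joint over 0.035) and jams the bar with more than 6 N, the bar (joint over 0.035) presses the bowl against the stop with more than 6 N, and the bowl is at rest and flat on the board (within 0.05 rad) (contact force between bar and bowl above 6 N and contact force between wedge and bar above 6 N and value of joint each of wedge, bar above 0.035 m and angle between bowl's own z axis and vertical below 0.05 rad and linear speed of bowl below 0.01 m/s); the robot touches nothing.
It fails at once if the bowl is squeezed with more than 30 N (it cracks) (contact force between bar and bowl above 30 N).
It fails at once if the cup, the stone or the spatula is moved by more than 15 mm (distance of any of cup, stone, tool from where it was at the start of the episode above 0.015 m).
It also fails if it takes over 64 s, if anything falls off the work surface, if the arm or the gripper's body presses on something with over 40 N, if the wrist force passes 120 N, or if a joint passes its speed limit or range.

## Working session

There is one attempt and no reset: what is moved stays moved. The work goes in short steps, Python scripts to look and compute and a tool call to move; the robot and the scene stay as the last step left them, time stands still between calls to the robot, and variables do not carry over. Pictures are saved under pics/ and viewed, and the job is handed in when it is done.

Besides the shell and the picture viewer there is one more tool, called after "Call:" as a command line: name --argument value ..., lists and objects as JSON in quotes. servo_tool: Moves the arm, as the interface text tells. Its arguments: {"type":"object","properties":{"moves":{"type":"array","items":{"type":"object","properties":{"dp":{"type":"array","items":{"type":"number"}},"roll":{"type":"number"}}}},"jaw":{"type":"number"},"newtons":{"type":"number"}},"required":["moves"]}

```bash
ls; mkdir -p pics
cat > h.py <<'E'
from rig import telemetry, capture, workorder, nets, arm
import numpy as np, cv2
def snap(n,f):
    c=capture(n); cv2.imwrite(f'pics/{f}.png',c['frame'][:,:,::-1]); return c
def ray(c,px):
    K=np.array(c['mtx']);d=np.array(c['distortion']);T=np.array(c['camera_from_world'])
    u=cv2.undistortPoints(np.array([[px]],float),K,d)[0,0]
    R=T[:3,:3];o=-R.T@T[:3,3];v=R.T@np.array([u[0],u[1],1.]);return o,v/np.linalg.norm(v)
def atz(c,px,z):
    o,v=ray(c,px);return o+v*(z-o[2])/v[2]
def tri(rs):
    A=np.zeros((3,3));b=np.zeros(3)
    for o,v in rs:
        P=np.eye(3)-np.outer(v,v);A+=P;b+=P@o
    return np.linalg.solve(A,b)
def proj(c,p):
    T=np.array(c['camera_from_world']);
    return cv2.projectPoints(np.array([p],float),cv2.Rodrigues(T[:3,:3])[0],T[:3,3],np.array(c['mtx']),np.array(c['distortion']))[0][0,0]
E
python3 - <<'E'
from h import *
np.set_printoptions(precision=4,suppress=True)
C={n:snap(n,n+'0') for n in('side','top','wrist')}
Z=dict(bar_knob=.087,bar_pin=.043,wedge_tab=.079,wedge_nose=.018,bar_jaw=.033,cup=0,stone=0,tool=0,bowl=.018,jig=0)
for t,z in Z.items():
    rs=[]
    for n in('top','side','wrist'):
        r=nets.landmark_of(n,t)
        if r:
            print(t,n,np.round(r[0]['at'],1),round(r[0]['p'],2),atz(C[n],r[0]['at'],z),len(r))
            if r[0]['p']>.5: rs.append(ray(C[n],r[0]['at']))
    if len(rs)>1: print('   tri',tri(rs))
s=telemetry.sense();print(s,arm.tips_ahead)
E
```

```text
pics
bar_knob top [372.6 270.4] 0.72 [ 0.5836 -0.0407  0.087 ] 1
bar_knob side [298.8 313. ] 0.62 [ 0.583  -0.0397  0.087 ] 1
   tri [ 0.5831 -0.0406  0.0886]
bar_pin top [406.5 272.5] 0.74 [ 0.5939 -0.0911  0.043 ] 1
bar_pin side [318.2 367.1] 0.7 [ 0.5926 -0.0938  0.043 ] 1
   tri [ 0.5939 -0.0917  0.0388]
wedge_tab top [389.  351.2] 0.75 [ 0.4839 -0.0739  0.079 ] 1
wedge_tab side [223.8 359.4] 0.89 [ 0.4856 -0.073   0.079 ] 1
   tri [ 0.4848 -0.0737  0.08  ]
wedge_nose top [389.  293.6] 0.86 [ 0.5646 -0.073   0.018 ] 2
wedge_nose side [293.2 369.5] 0.6 [ 0.5642 -0.0771  0.018 ] 1
   tri [ 0.565  -0.0738  0.0112]
bar_jaw top [329.4 277. ] 0.88 [0.5748 0.0141 0.033 ] 4
bar_jaw side [290.8 299.3] 0.95 [0.5838 0.0169 0.033 ] 2
   tri [0.5789 0.0143 0.0361]
cup top [366.7 187.9] 0.82 [ 0.7215 -0.0244  0.    ] 1
cup side [393.9 307.2] 0.56 [ 0.7247 -0.0127  0.    ] 1
   tri [ 0.7171 -0.0236  0.0189]
stone top [272.  191.6] 0.6 [0.6966 0.117  0.    ] 1
stone side [344.  239.6] 0.88 [0.6923 0.1244 0.    ] 1
   tri [0.6912 0.1154 0.012 ]
tool top [250.8 384.2] 0.61 [0.4144 0.1039 0.    ] 1
[... 152 characters left out ...]
.9 258.8] 0.58 [0.5646 0.1057 0.018 ] 2
   tri [0.5643 0.0963 0.0301]
jig top [376.5 279.1] 0.58 [ 0.5854 -0.0546  0.    ] 1
jig side [302.3 360.5] 0.57 [ 0.58   -0.0591  0.    ] 1
   tri [ 0.5834 -0.0554 -0.0066]
{'time': 1.65, 'joint_pos': array([-1.4318,  0.2586,  1.535 ,  0.    ,  1.348 , -0.2028]), 'dq': array([-0.0002, -0.0002,  0.0015, -0.0009,  0.0008,  0.001 ]), 'joint_efforts': array([  0.0001, -44.5913, -29.0889,  -0.0003,   0.0011,   0.    ]), 'eef_pos': array([ 0.1844, -0.5182,  0.2453]), 'tcp_rot': array([ 0.8171, -0.5765, -0.    , -0.    ]), 'ft_force': array([-0.6965,  0.3503,  0.0007]), 'ft_torque': array([-0.0504, -0.0141,  0.0397]), 'grip_width': 0.08555065960200176} 0.014
```

View pics/top0.png

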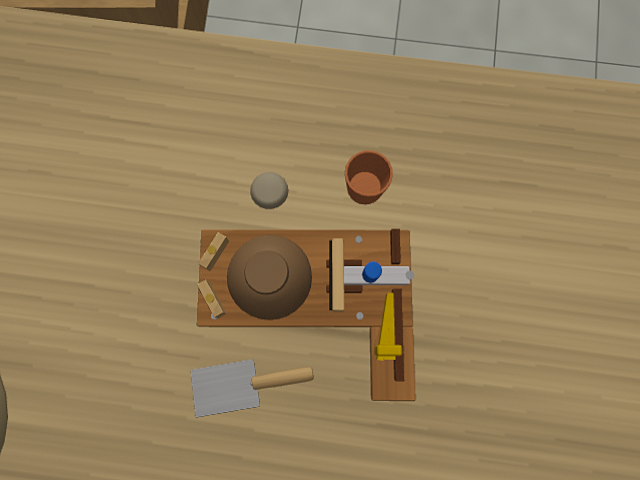

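View pics/side0.png

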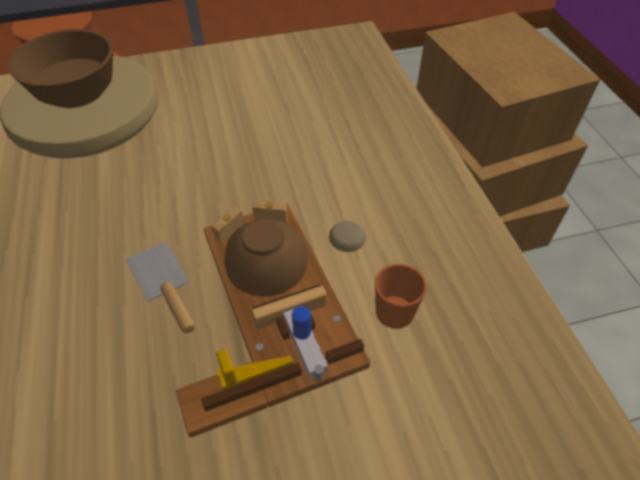

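The top view shows the board spanning (197–412, 230–326), the knob at (372,271), the pin at (409,275), the tab at (389,351), and the spatula handle ending at (313,375). The net detections match the picture. Next I'll fit the jig yaw.

Run:
```python
from h import *
np.set_printoptions(precision=4,suppress=True)
c=capture('top')
# board corners in jig frame -> pixels (rough, refine by Hough-ish subpixel not needed)
J=np.array([[70,260],[70,-45],[-70,260],[-170,-45],[-170,15],[-70,15]])/1000
P=[(202,230),(410,230),(197,325),(415,401),(372,400),(372,326)]
W=np.array([atz(c,p,.018)[:2] for p in P])
# add net points: pin (0, yp), etc. rigid fit of corners
Jc=J-J.mean(0);Wc=W-W.mean(0)
th=np.arctan2((Jc[:,0]*Wc[:,1]-Jc[:,1]*Wc[:,0]).sum(),(Jc*Wc).sum())
R=np.array([[np.cos(th),-np.sin(th)],[np.sin(th),np.cos(th)]]);t=W.mean(0)-R@J.mean(0)
print(th,np.degrees(th),t);print((W-(J@R.T+t))*1000)
for n,p in dict(knob=(.5832,-.0405),pin=(.5936,-.092),tab=(.4848,-.0736),nose=(.5645,-.0735),jaw=(.579,.0145),bowl=(.565,.097)).items():
    print(n,R.T@(np.array(p)-t)*1000)
print('ex',R[:,0],'ey',R[:,1])
cv2.imwrite('pics/z.png',cv2.resize(c['frame'][210:420,180:440,::-1],None,fx=3,fy=2.8))
```

```text
0.12983600276549226 7.439054987311591 [ 0.5867 -0.0586]
[[-2.0561 -1.1828]
 [-1.1263  0.7469]
 [ 1.2088 -0.4769]
 [ 0.0054  1.7861]
 [ 1.1247  0.4658]
 [ 0.8436 -1.3391]]
knob [-1.1101 18.4128]
pin [  2.5346 -34.0003]
tab [-102.9674   -1.6686]
nose [-23.9253 -11.8884]
jaw [ 1.8462 73.4936]
bowl [ -1.3546 157.1118]
ex [0.9916 0.1295] ey [-0.1295  0.9916]
```

View pics/z.png

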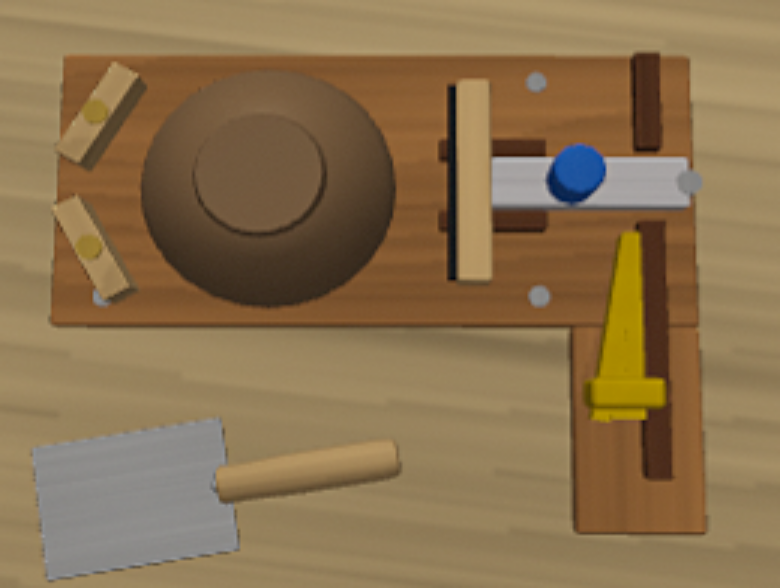

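Call:
servo_tool --moves '[{"dp":[0.026,0.028,0],"roll":-2},{"dp":[0.026,0.028,0],"roll":-2},{"dp":[0.026,0.028,0],"roll":-2},{"dp":[0.026,0.028,0],"roll":-2},{"dp":[0.026,0.028,0],"roll":-2},{"dp":[0.026,0.028,0],"roll":-2.2},{"dp":[0.026,0.028,0]},{"dp":[0.026,0.028,0]},{"dp":[0.026,0.028,0]},{"dp":[0.026,0.028,0]},{"dp":[0.026,0.028,0]},{"dp":[0.026,0.028,0]}]' --jaw 1

```text
$.moves[6]: bad value
```

Call:
servo_tool --moves '[{"dp":[0.026,0.028,0],"roll":-2},{"dp":[0.026,0.028,0],"roll":-2},{"dp":[0.026,0.028,0],"roll":-2},{"dp":[0.026,0.028,0],"roll":-2},{"dp":[0.026,0.028,0],"roll":-2},{"dp":[0.026,0.028,0],"roll":-2.2},{"dp":[0.026,0.028,0],"roll":0},{"dp":[0.026,0.028,0],"roll":0},{"dp":[0.026,0.028,0],"roll":0},{"dp":[0.026,0.028,0],"roll":0},{"dp":[0.026,0.028,0],"roll":0},{"dp":[0.026,0.028,0],"roll":0}]' --jaw 1

```text
time: 2.7
eef_pos: [0.4974, -0.1805, 0.2455]
tcp_rot: [0.751, -0.66, 0.0, -0.0]
ft_force: [0.5, -0.8, 0.1]
grip_width: -0.0003
```

Call:
servo_tool --moves '[{"dp":[0.031,0.031,-0.01],"roll":0},{"dp":[0.031,0.031,-0.02],"roll":0},{"dp":[0.031,0.03,-0.03],"roll":0},{"dp":[0,0,-0.035],"roll":0},{"dp":[0,0,-0.03],"roll":0},{"dp":[0,0,-0.025],"roll":0},{"dp":[0,0,-0.01],"roll":0},{"dp":[0,0,0],"roll":0}]'

```text
time: 3.37
eef_pos: [0.5747, -0.1021, 0.0922]
tcp_rot: [0.751, -0.66, -0.003, 0.001]
ft_force: [0.1, -0.2, 0.1]
grip_width: -0.0001
```

Run:
```python
from h import *
snap('side','s1');snap('wrist','w1');s=telemetry.sense();print(s['eef_pos'],s['ft_force'])
```

```text
[ 0.57707066 -0.10328052  0.09584492] [ 0.17394404  0.12909017 -0.05317144]
```

View pics/s1.png

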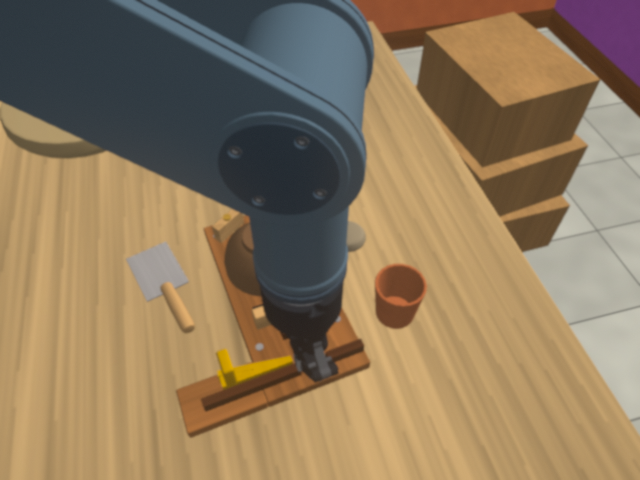

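View pics/w1.png

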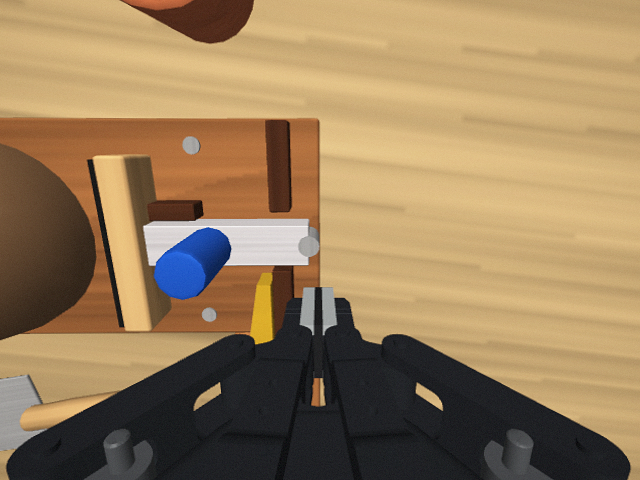

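The side view shows the gripper above the bar's rear, with nothing touched. The wrist view has the knob at (195,265) and the fingers behind it. I'll correct the shortfall now.

Call:
servo_tool --moves '[{"dp":[0.007,0.006,0],"roll":0},{"dp":[0.0065,0.009,0],"roll":0},{"dp":[0,0,-0.011],"roll":0},{"dp":[0,0,-0.01],"roll":0},{"dp":[0,0,0],"roll":0},{"dp":[0,0,0],"roll":0}]'

```text
time: 3.97
eef_pos: [0.589, -0.0875, 0.0727]
tcp_rot: [0.751, -0.66, -0.001, 0.001]
ft_force: [0.8, 0.3, 0.6]
grip_width: 0.0002
```

Run:
```python
from h import *
snap('top','t2');snap('wrist','w2');s=telemetry.sense();print(s['eef_pos'],s['ft_force'])
```

```text
[ 0.58974018 -0.08792461  0.07370914] [-0.37818376 -0.29483774 -0.63046013]
```

View pics/w2.png

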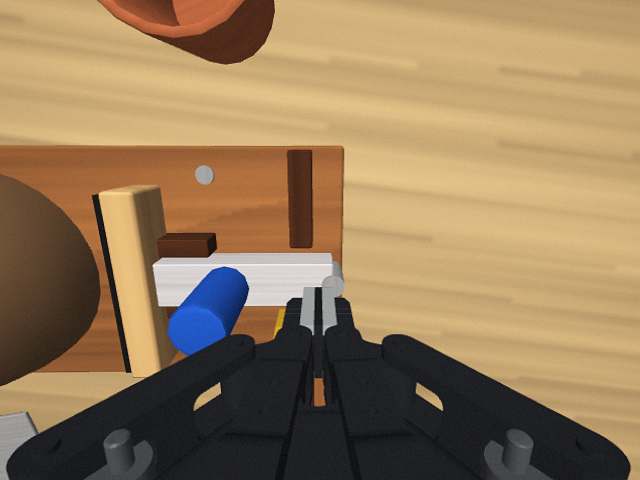

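Call:
servo_tool --moves '[{"dp":[-0.0006,0.005,0],"roll":0},{"dp":[-0.0007,0.005,0],"roll":0},{"dp":[-0.0006,0.005,0],"roll":0},{"dp":[-0.0007,0.005,0],"roll":0},{"dp":[0,0,0],"roll":0}]'

```text
time: 4.48
eef_pos: [0.5872, -0.0667, 0.0742]
tcp_rot: [0.751, -0.66, -0.0, -0.0]
ft_force: [0.3, 1.3, 0.2]
grip_width: 0.0
```

Call:
servo_tool --moves '[{"dp":[-0.0006,0.005,0],"roll":0},{"dp":[-0.0007,0.005,0],"roll":0},{"dp":[-0.0006,0.005,0],"roll":0},{"dp":[0,0,0],"roll":0}]'

```text
time: 4.82
eef_pos: [0.5852, -0.0517, 0.074]
tcp_rot: [0.751, -0.66, -0.0, -0.0]
ft_force: [-0.4, -0.3, -0.1]
grip_width: -0.0003
```

Call:
servo_tool --moves '[{"dp":[-0.0006,0.005,0],"roll":0},{"dp":[-0.0007,0.005,0],"roll":0},{"dp":[0,0,0],"roll":0}]'

```text
time: 5.07
eef_pos: [0.584, -0.0418, 0.0739]
tcp_rot: [0.751, -0.66, -0.0, -0.0]
ft_force: [0.5, 0.9, -0.4]
grip_width: 0.0003
```

Run:
```python
from h import *
snap('wrist','w3');c=snap('top','t3');r=nets.landmark_of('top','bar_jaw');print(r and (r[0]['p'],atz(c,r[0]['at'],.033)));s=telemetry.sense();print(s['eef_pos'],s['ft_force'])
```

```text
(0.65, array([0.56913092, 0.04211497, 0.033     ]))
[ 0.58413748 -0.04242422  0.07388419] [-0.75759622  0.03948293 -0.55474828]
```

View pics/w3.png

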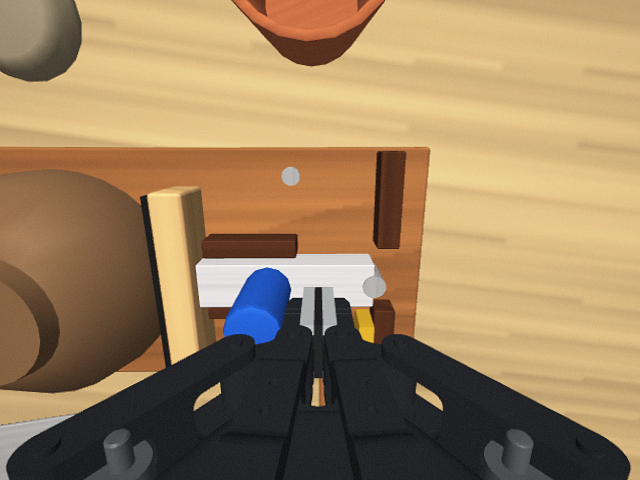

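View pics/t3.png

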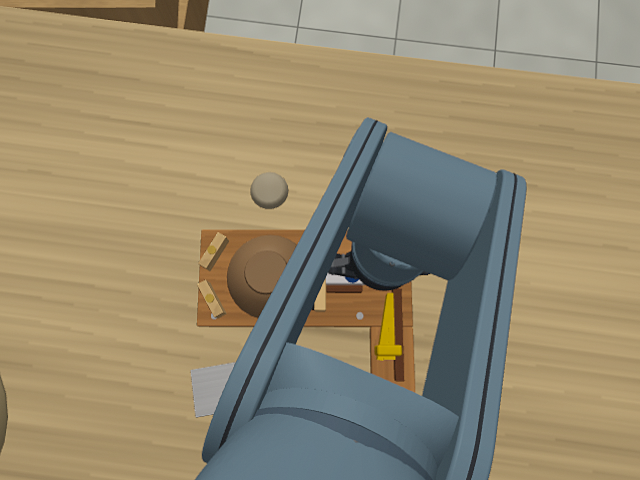

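Contact is made: the bar is about 20–25 mm in and the jaw is just about at the bowl, in the wrist view at (150,195). I'll continue slowly and watch the force.

Call:
servo_tool --moves '[{"dp":[-0.0003,0.002,0],"roll":0},{"dp":[-0.0002,0.002,0],"roll":0},{"dp":[-0.0003,0.002,0],"roll":0}]'

```text
time: 5.47
eef_pos: [0.5837, -0.0384, 0.074]
tcp_rot: [0.751, -0.66, 0.001, 0.001]
ft_force: [-0.1, -6.8, -2.2]
grip_width: 0.0002
```

Call:
servo_tool --moves '[{"dp":[-0.0003,0.002,0],"roll":0},{"dp":[-0.0002,0.002,0],"roll":0}]'

```text
time: 5.63
eef_pos: [0.5832, -0.0345, 0.074]
tcp_rot: [0.751, -0.66, 0.001, 0.001]
ft_force: [0.3, -7.6, -1.5]
grip_width: 0.0
```

Call:
servo_tool --moves '[{"dp":[-0.0003,0.002,0],"roll":0},{"dp":[-0.0002,0.002,0],"roll":0}]'

```text
time: 5.8
eef_pos: [0.5826, -0.0305, 0.074]
tcp_rot: [0.751, -0.66, 0.001, 0.001]
ft_force: [0.6, -7.4, -1.4]
grip_width: -0.0001
```

Call:
servo_tool --moves '[{"dp":[-0.0001,0.001,0],"roll":0},{"dp":[-0.0001,0.001,0],"roll":0}]'

```text
time: 5.97
eef_pos: [0.5824, -0.0285, 0.074]
tcp_rot: [0.751, -0.66, 0.001, 0.001]
ft_force: [-0.9, -6.8, -1.3]
grip_width: 0.0
```

Call:
servo_tool --moves '[{"dp":[-0.0002,0.001,0],"roll":0},{"dp":[-0.0001,0.001,0],"roll":0}]'

```text
time: 6.13
eef_pos: [0.5821, -0.0266, 0.0739]
tcp_rot: [0.751, -0.66, 0.001, 0.001]
ft_force: [0.2, -6.2, -1.6]
grip_width: 0.0
```

Call:
servo_tool --moves '[{"dp":[-0.0001,0.001,0],"roll":0},{"dp":[-0.0001,0.001,0],"roll":0}]'

```text
time: 6.3
eef_pos: [0.5819, -0.0246, 0.074]
tcp_rot: [0.751, -0.66, 0.001, 0.001]
ft_force: [-0.1, -7.0, 0.0]
grip_width: -0.0003
```

Call:
servo_tool --moves '[{"dp":[-0.0001,0.001,0],"roll":0},{"dp":[-0.0001,0.001,0],"roll":0}]'

```text
time: 6.47
eef_pos: [0.5816, -0.0226, 0.074]
tcp_rot: [0.751, -0.66, 0.001, 0.001]
ft_force: [-1.1, -7.4, -0.8]
grip_width: -0.0002
```

Call:
servo_tool --moves '[{"dp":[-0.0002,0.001,0],"roll":0},{"dp":[-0.0001,0.001,0],"roll":0}]'

```text
time: 6.63
eef_pos: [0.5815, -0.0218, 0.074]
tcp_rot: [0.751, -0.66, 0.002, 0.002]
ft_force: [-0.3, -14.3, -2.3]
grip_width: -0.0002
```

Run:
```python
from h import *
c=snap('top','t4');snap('side','s4');snap('wrist','w4');s=telemetry.sense();print(s['eef_pos'],s['ft_force'])
```

```text
[ 0.5815134  -0.02189901  0.07397401] [ -0.85573655 -10.89661386  -2.16386155]
```

View pics/t4.png

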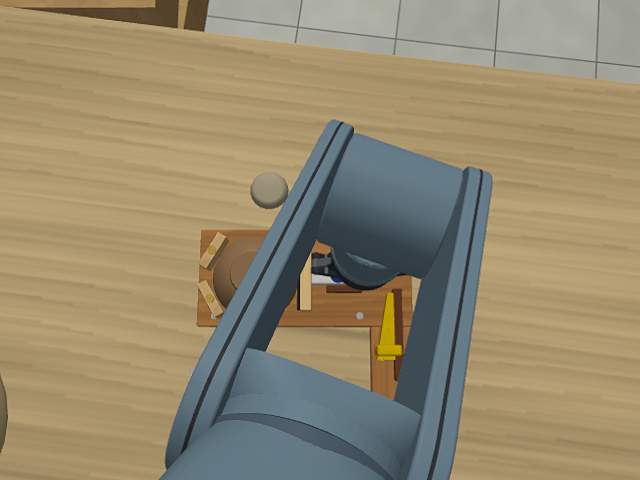

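View pics/w4.png

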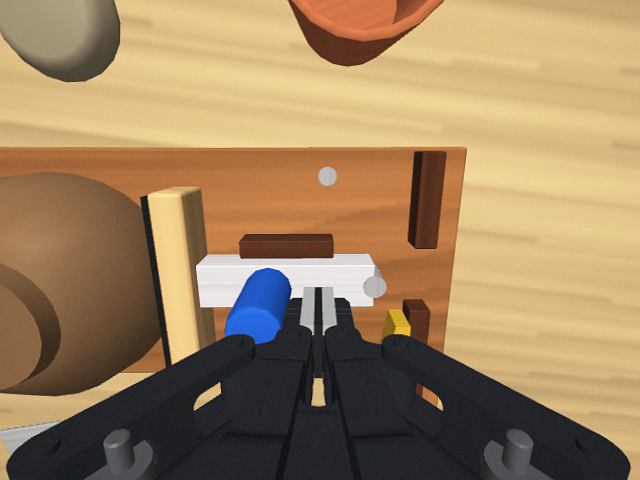

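The bar came up firm at 14 N, holding about 11 N. The bowl touches both V blocks in the top view, (213,250) and (211,297). Next I'll back off, lift and go behind the wedge tab.

Call:
servo_tool --moves '[{"dp":[0.0005,-0.004,0],"roll":0},{"dp":[0.0005,-0.005,0],"roll":0},{"dp":[0.0005,-0.005,0],"roll":0},{"dp":[0,0,0.02],"roll":0},{"dp":[0,0,0.025],"roll":0},{"dp":[0,0,0.025],"roll":0},{"dp":[-0.02,-0.007,0],"roll":0},{"dp":[-0.025,-0.008,0],"roll":0},{"dp":[-0.025,-0.008,0],"roll":0},{"dp":[-0.025,-0.008,0],"roll":0},{"dp":[-0.025,-0.008,0],"roll":0},{"dp":[-0.015,-0.005,0],"roll":0}]'

```text
time: 7.78
eef_pos: [0.4452, -0.0768, 0.1438]
tcp_rot: [0.751, -0.66, -0.001, 0.0]
ft_force: [0.9, -0.3, -0.3]
grip_width: 0.0001
```

Run:
```python
from h import *
np.set_printoptions(precision=4,suppress=True)
s=telemetry.sense();print(s['eef_pos'],s['ft_force'])
C={n:snap(n,n+'5') for n in('side','top')}
Z=dict(bar_knob=.087,bar_pin=.043,wedge_tab=.079,wedge_nose=.018,bar_jaw=.033,bowl=.018)
for t,z in Z.items():
    for n in C:
        r=nets.landmark_of(n,t)
        if r: print(t,n,r[0]['at'],round(r[0]['p'],2),atz(C[n],r[0]['at'],z))
```

```text
[ 0.4452 -0.0768  0.1438] [ 0.8759 -0.3387 -0.3009]
bar_knob side [286.2, 283.8] 0.79 [0.5779 0.0061 0.087 ]
bar_knob top [339.3, 270.0] 0.9 [0.5783 0.0025 0.087 ]
bar_pin side [303.7, 338.6] 0.7 [ 0.585  -0.0513  0.043 ]
bar_pin top [375.2, 272.8] 0.64 [ 0.5877 -0.0481  0.043 ]
wedge_tab side [222.8, 360.5] 0.65 [ 0.4843 -0.0741  0.079 ]
wedge_tab top [389.8, 349.8] 0.65 [ 0.4858 -0.0747  0.079 ]
wedge_nose side [290.8, 366.1] 0.59 [ 0.5624 -0.0717  0.018 ]
wedge_nose top [388.6, 296.9] 0.68 [ 0.5598 -0.0729  0.018 ]
bar_jaw side [275.4, 277.8] 0.6 [0.5711 0.0573 0.033 ]
bar_jaw top [296.7, 276.9] 0.65 [0.5688 0.0597 0.033 ]
bowl side [259.9, 251.6] 0.8 [0.5601 0.1209 0.018 ]
bowl top [257.4, 278.1] 0.65 [0.5615 0.116  0.018 ]
```

View pics/side5.png

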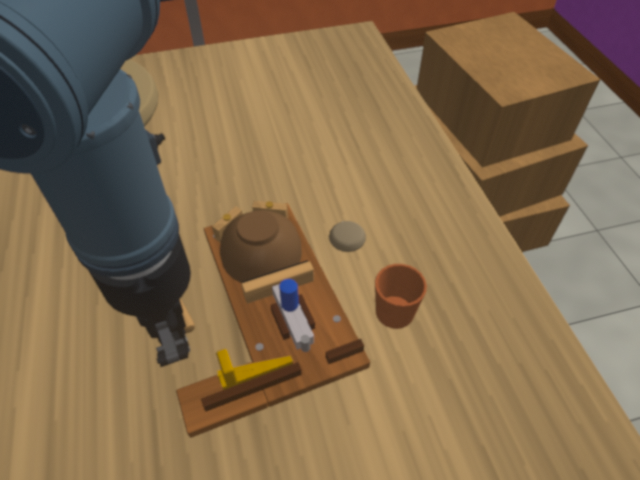

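The side view shows the bar home: the jaw is against the bowl, the bar has travelled about 44 mm, and the path to the tab is clear. I'll descend behind the tab.

Call:
servo_tool --moves '[{"dp":[0,-0.001,-0.02],"roll":0},{"dp":[0,-0.001,-0.025],"roll":0},{"dp":[0,0,-0.02],"roll":0},{"dp":[0,0,-0.009],"roll":0},{"dp":[0,0,0],"roll":0},{"dp":[0,0,0],"roll":0}]'

```text
time: 8.98
eef_pos: [0.4477, -0.0788, 0.07]
tcp_rot: [0.751, -0.66, -0.0, 0.0]
ft_force: [-0.2, -0.5, 0.7]
grip_width: 0.0002
```

Run:
```python
from h import *
s=telemetry.sense();print(s['eef_pos'],s['ft_force'])
c=snap('side','s6');snap('wrist','w6')
```

```text
[ 0.44773341 -0.07883723  0.07002953] [-0.17216162 -0.49034787  0.65787241]
```

View pics/s6.png

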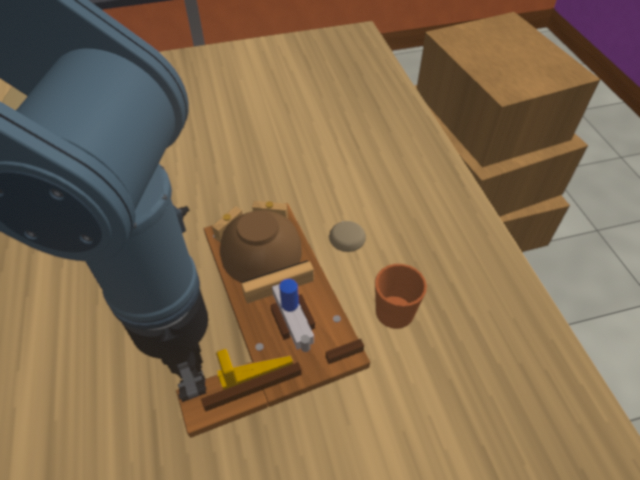

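View pics/w6.png

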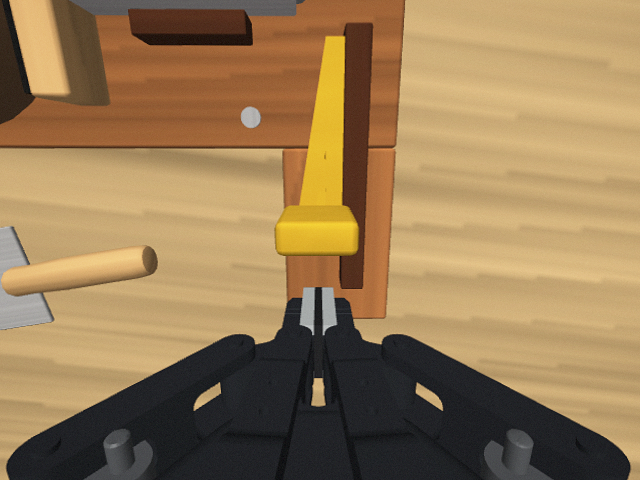

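The fingers are centred behind the tab, which is at (317,230) in the wrist view. Now I'll push the wedge in.

Call:
servo_tool --moves '[{"dp":[0.005,0.0007,0],"roll":0},{"dp":[0.005,0.0006,0],"roll":0},{"dp":[0.005,0.0007,0],"roll":0},{"dp":[0.004,0.0005,0],"roll":0},{"dp":[0.004,0.0005,0],"roll":0},{"dp":[0.004,0.0005,0],"roll":0}]'

```text
time: 9.58
eef_pos: [0.475, -0.0753, 0.07]
tcp_rot: [0.751, -0.66, -0.0, 0.0]
ft_force: [-0.9, 0.5, 1.4]
grip_width: -0.0
```

Call:
servo_tool --moves '[{"dp":[0.004,0.0005,0],"roll":0},{"dp":[0.004,0.0005,0],"roll":0},{"dp":[0.004,0.0005,0],"roll":0}]'

```text
time: 9.83
eef_pos: [0.4869, -0.0737, 0.0699]
tcp_rot: [0.751, -0.66, -0.0, 0.0]
ft_force: [-0.8, 0.1, 1.2]
grip_width: -0.0
```

Call:
servo_tool --moves '[{"dp":[0.004,0.0005,0],"roll":0},{"dp":[0.004,0.0005,0],"roll":0},{"dp":[0.004,0.0005,0],"roll":0}]'

```text
time: 10.08
eef_pos: [0.4989, -0.0722, 0.0698]
tcp_rot: [0.751, -0.66, -0.0, 0.0]
ft_force: [-0.9, 0.2, 0.3]
grip_width: -0.0001
```

Call:
servo_tool --moves '[{"dp":[0.003,0.0004,0],"roll":0},{"dp":[0.003,0.0004,0],"roll":0},{"dp":[0.003,0.0004,0],"roll":0}]'

```text
time: 10.33
eef_pos: [0.5079, -0.0711, 0.0699]
tcp_rot: [0.751, -0.66, -0.0, 0.0]
ft_force: [-2.0, 0.4, 0.2]
grip_width: -0.0001
```

Call:
servo_tool --moves '[{"dp":[0.0015,0.0002,0],"roll":0},{"dp":[0.0015,0.0002,0],"roll":0}]'

```text
time: 10.5
eef_pos: [0.5109, -0.0707, 0.0699]
tcp_rot: [0.751, -0.66, -0.0, 0.0]
ft_force: [-0.9, 0.5, -0.5]
grip_width: -0.0001
```

Call:
servo_tool --moves '[{"dp":[0.0015,0.0002,0],"roll":0},{"dp":[0.0015,0.0002,0],"roll":0}]'

```text
time: 10.67
eef_pos: [0.5137, -0.0704, 0.0699]
tcp_rot: [0.751, -0.66, -0.0, 0.0]
ft_force: [-0.9, 0.4, -1.5]
grip_width: -0.0004
```

Call:
servo_tool --moves '[{"dp":[0.001,0.0001,0],"roll":0},{"dp":[0.001,0.0001,0],"roll":0}]'

```text
time: 10.83
eef_pos: [0.5157, -0.0701, 0.0699]
tcp_rot: [0.751, -0.66, -0.0, 0.0]
ft_force: [-0.8, 1.2, -0.0]
grip_width: 0.0
```

Call:
servo_tool --moves '[{"dp":[0.001,0.0001,0],"roll":0},{"dp":[0.001,0.0001,0],"roll":0}]'

```text
time: 11.0
eef_pos: [0.5177, -0.0699, 0.0699]
tcp_rot: [0.751, -0.66, -0.0, 0.0]
ft_force: [-1.8, 0.5, -0.1]
grip_width: 0.0002
```

Call:
servo_tool --moves '[{"dp":[0.001,0.0001,0],"roll":0},{"dp":[0.001,0.0002,0],"roll":0}]'

```text
time: 11.17
eef_pos: [0.5198, -0.0696, 0.07]
tcp_rot: [0.751, -0.66, 0.0, -0.0]
ft_force: [0.0, 0.4, -1.3]
grip_width: 0.0001
```

Run:
```python
from h import *
c=snap('side','s7');snap('wrist','w7');print(telemetry.sense()['ft_force'])
cv2.imwrite('pics/s7z.png',cv2.resize(c['frame'][220:440,160:400,::-1],None,fx=3,fy=2.7))
```

```text
[-0.65192104  0.0443058  -0.07529852]
```

View pics/s7z.png

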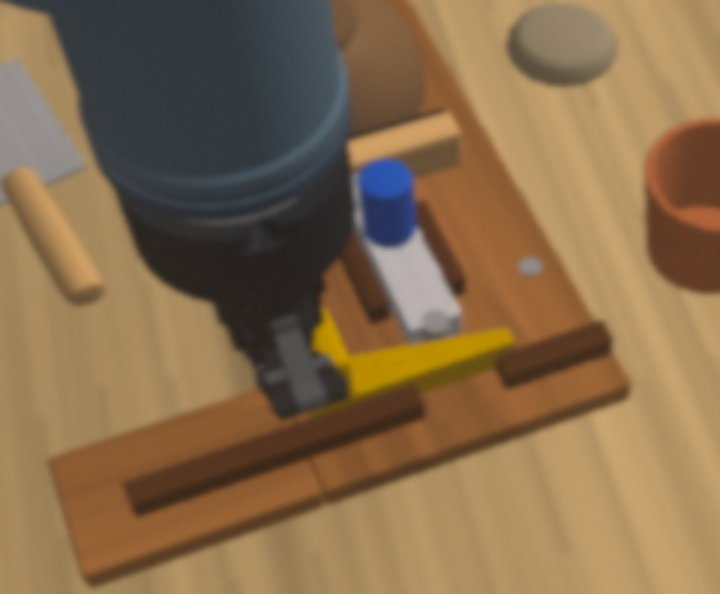

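View pics/w7.png

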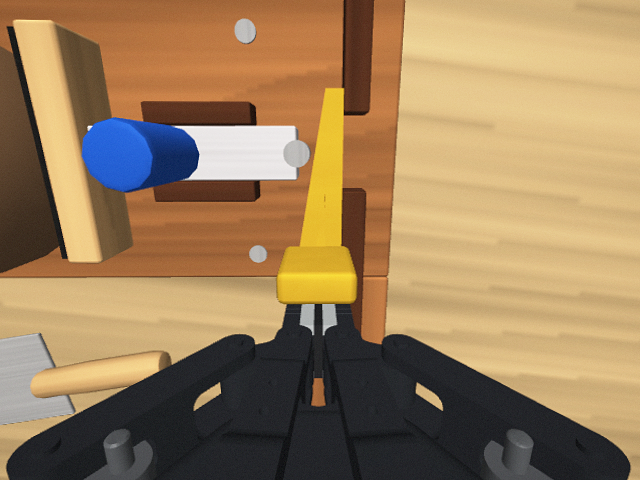

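The wrist view shows a pin-to-ramp gap of about 8 px, roughly 3 mm, so about 15–20 mm of free slide remains.

Call:
servo_tool --moves '[{"dp":[0.0015,0.0002,0],"roll":0},{"dp":[0.0015,0.0002,0],"roll":0},{"dp":[0.0015,0.0002,0],"roll":0}]'

```text
time: 11.52
eef_pos: [0.5244, -0.0691, 0.07]
tcp_rot: [0.751, -0.66, 0.0, -0.0]
ft_force: [-1.3, 1.1, -0.9]
grip_width: 0.0
```

Call:
servo_tool --moves '[{"dp":[0.001,0.0001,0],"roll":0},{"dp":[0.001,0.0002,0],"roll":0}]'

```text
time: 11.68
eef_pos: [0.5264, -0.0688, 0.07]
tcp_rot: [0.751, -0.66, 0.0, 0.0]
ft_force: [0.2, -0.6, 0.4]
grip_width: 0.0001
```

Call:
servo_tool --moves '[{"dp":[0.001,0.0001,0],"roll":0},{"dp":[0.001,0.0001,0],"roll":0}]'

```text
time: 11.85
eef_pos: [0.5283, -0.0686, 0.07]
tcp_rot: [0.751, -0.66, 0.0, 0.0]
ft_force: [-2.0, -0.5, 0.8]
grip_width: -0.0002
```

Call:
servo_tool --moves '[{"dp":[0.001,0.0001,0],"roll":0},{"dp":[0.001,0.0002,0],"roll":0}]'

```text
time: 12.02
eef_pos: [0.5304, -0.0683, 0.07]
tcp_rot: [0.751, -0.66, 0.0, 0.0]
ft_force: [-1.2, -0.9, 0.7]
grip_width: -0.0001
```

Call:
servo_tool --moves '[{"dp":[0.001,0.0001,0],"roll":0}]'

```text
time: 12.1
eef_pos: [0.5313, -0.0682, 0.07]
tcp_rot: [0.751, -0.66, 0.0, -0.0]
ft_force: [-1.6, -0.5, 0.6]
grip_width: 0.0001
```

Call:
servo_tool --moves '[{"dp":[0.001,0.0001,0],"roll":0}]'

```text
time: 12.18
eef_pos: [0.5323, -0.0681, 0.07]
tcp_rot: [0.751, -0.66, 0.0, -0.0]
ft_force: [-2.1, -0.7, -0.3]
grip_width: -0.0001
```

Call:
servo_tool --moves '[{"dp":[0.001,0.0002,0],"roll":0}]'

```text
time: 12.27
eef_pos: [0.5331, -0.068, 0.07]
tcp_rot: [0.751, -0.66, -0.0, 0.0]
ft_force: [-3.1, -1.7, 2.2]
grip_width: -0.0003
```

Call:
servo_tool --moves '[{"dp":[0.001,0.0001,0],"roll":0}]'

```text
time: 12.35
eef_pos: [0.5335, -0.0679, 0.07]
tcp_rot: [0.751, -0.66, -0.001, 0.001]
ft_force: [-6.5, -2.4, 3.9]
grip_width: -0.0
```

Call:
servo_tool --moves '[{"dp":[0.0005,0.0001,0],"roll":0}]'

```text
time: 12.43
eef_pos: [0.5336, -0.0679, 0.07]
tcp_rot: [0.751, -0.66, -0.001, 0.001]
ft_force: [-6.4, -3.4, 5.7]
grip_width: -0.0002
```

Call:
servo_tool --moves '[{"dp":[0.0005,0.0001,0],"roll":0}]'

```text
time: 12.52
eef_pos: [0.5338, -0.0679, 0.0699]
tcp_rot: [0.751, -0.66, -0.001, 0.001]
ft_force: [-8.1, -2.8, 6.6]
grip_width: 0.0001
```

Call:
servo_tool --moves '[{"dp":[0,0,0],"roll":0},{"dp":[0,0,0],"roll":0}]'

```text
time: 12.68
eef_pos: [0.5338, -0.0679, 0.0699]
tcp_rot: [0.751, -0.66, -0.001, 0.001]
ft_force: [-7.1, -2.2, 4.1]
grip_width: 0.0002
```

Call:
servo_tool --moves '[{"dp":[0.0007,0.0001,0],"roll":0}]'

```text
time: 12.77
eef_pos: [0.5341, -0.0679, 0.0699]
tcp_rot: [0.751, -0.66, -0.001, 0.001]
ft_force: [-9.2, -3.8, 6.5]
grip_width: 0.0001
```

Call:
servo_tool --moves '[{"dp":[0.0007,0.0001,0],"roll":0}]'

```text
time: 12.85
eef_pos: [0.5344, -0.0678, 0.0699]
tcp_rot: [0.751, -0.66, -0.002, 0.002]
ft_force: [-10.5, -3.8, 8.3]
grip_width: -0.0002
```

Call:
servo_tool --moves '[{"dp":[0.0005,0.0001,0],"roll":0}]'

```text
time: 12.93
eef_pos: [0.5345, -0.0678, 0.0699]
tcp_rot: [0.751, -0.66, -0.002, 0.002]
ft_force: [-13.6, -4.3, 8.9]
grip_width: -0.0005
```

Call:
servo_tool --moves '[{"dp":[0,0,0],"roll":0},{"dp":[0,0,0],"roll":0}]'

```text
time: 13.1
eef_pos: [0.5345, -0.0678, 0.0699]
tcp_rot: [0.751, -0.66, -0.002, 0.002]
ft_force: [-10.7, -4.5, 6.9]
grip_width: -0.0001
```

Call:
servo_tool --moves '[{"dp":[0,0,0],"roll":0}]'

```text
time: 13.18
eef_pos: [0.5345, -0.0678, 0.0699]
tcp_rot: [0.751, -0.66, -0.002, 0.002]
ft_force: [-10.9, -4.3, 7.5]
grip_width: 0.0001
```

Call:
servo_tool --moves '[{"dp":[0.0004,0.0001,0],"roll":0},{"dp":[0,0,0],"roll":0}]'

```text
time: 13.35
eef_pos: [0.5347, -0.0677, 0.0699]
tcp_rot: [0.751, -0.66, -0.002, 0.002]
ft_force: [-10.5, -5.5, 8.7]
grip_width: -0.0002
```

Call:
servo_tool --moves '[{"dp":[0,0,0],"roll":0}]'

```text
time: 13.43
eef_pos: [0.5347, -0.0677, 0.0699]
tcp_rot: [0.751, -0.66, -0.002, 0.002]
ft_force: [-10.5, -4.5, 8.2]
grip_width: -0.0003
```

Call:
servo_tool --moves '[{"dp":[0.0005,0.0001,0],"roll":0},{"dp":[0,0,0],"roll":0}]'

```text
time: 13.6
eef_pos: [0.5349, -0.0677, 0.0699]
tcp_rot: [0.751, -0.66, -0.002, 0.002]
ft_force: [-11.4, -4.9, 8.7]
grip_width: -0.0
```

Call:
servo_tool --moves '[{"dp":[-0.002,-0.0003,0],"roll":0},{"dp":[-0.003,-0.0004,0],"roll":0},{"dp":[-0.01,-0.0013,0],"roll":0},{"dp":[-0.01,-0.0013,0],"roll":0},{"dp":[-0.01,-0.0013,0],"roll":0},{"dp":[0,0,0.02],"roll":0},{"dp":[0,0,0.03],"roll":0},{"dp":[-0.01,0,0.03],"roll":0},{"dp":[-0.02,-0.02,0.03],"roll":0},{"dp":[-0.02,-0.03,0.02],"roll":0},{"dp":[-0.02,-0.03,0],"roll":0},{"dp":[-0.01,-0.03,0],"roll":0}]'

```text
time: 14.6
eef_pos: [0.4211, -0.1822, 0.2016]
tcp_rot: [0.752, -0.66, 0.001, 0.0]
ft_force: [0.6, -0.7, -0.3]
grip_width: -0.0001
```

Run:
```python
from h import *
np.set_printoptions(precision=4,suppress=True)
s=telemetry.sense();print(s['time'],s['eef_pos'],s['ft_force'])
C={n:snap(n,n+'8') for n in('side','top')}
Z=dict(bar_knob=.087,bar_pin=.043,wedge_tab=.079,wedge_nose=.018,bowl=.018,cup=0,stone=0,tool=0)
for t,z in Z.items():
    for n in C:
        r=nets.landmark_of(n,t)
        if r: print(t,n,r[0]['at'],round(r[0]['p'],2),atz(C[n],r[0]['at'],z))
a=C['top']['frame'][210:420,180:440,::-1];cv2.imwrite('pics/t8z.png',cv2.resize(a,None,fx=3,fy=2.8))
```

```text
14.6 [ 0.4211 -0.1822  0.2016] [ 0.6404 -0.7483 -0.3083]
bar_knob side [287.3, 284.7] 0.56 [0.5789 0.0044 0.087 ]
bar_knob top [338.3, 269.8] 0.78 [0.5784 0.0039 0.087 ]
bar_pin side [305.1, 337.9] 0.62 [ 0.587  -0.0507  0.043 ]
bar_pin top [377.8, 275.1] 0.59 [ 0.585  -0.0521  0.043 ]
wedge_tab side [274.4, 338.9] 0.77 [ 0.5476 -0.0621  0.079 ]
wedge_tab top [387.3, 300.4] 0.63 [ 0.5482 -0.0648  0.079 ]
wedge_nose side [341.3, 352.7] 0.7 [ 0.6296 -0.0703  0.018 ]
wedge_nose top [387.3, 249.4] 0.7 [ 0.6278 -0.0638  0.018 ]
bowl side [342.1, 349.9] 0.55 [ 0.6318 -0.0667  0.018 ]
bowl top [256.8, 279.4] 0.65 [0.5595 0.1166 0.018 ]
cup side [391.0, 308.5] 0.85 [ 0.72   -0.0137  0.    ]
cup top [362.6, 188.3] 0.76 [ 0.7201 -0.0184  0.    ]
stone side [345.8, 237.1] 0.97 [0.6965 0.1285 0.    ]
stone top [272.6, 188.3] 0.9 [0.7019 0.1169 0.    ]
tool side [165.9, 289.5] 0.92 [0.4157 0.1021 0.    ]
tool top [250.3, 383.6] 0.84 [0.4151 0.1048 0.    ]
```

View pics/t8z.png

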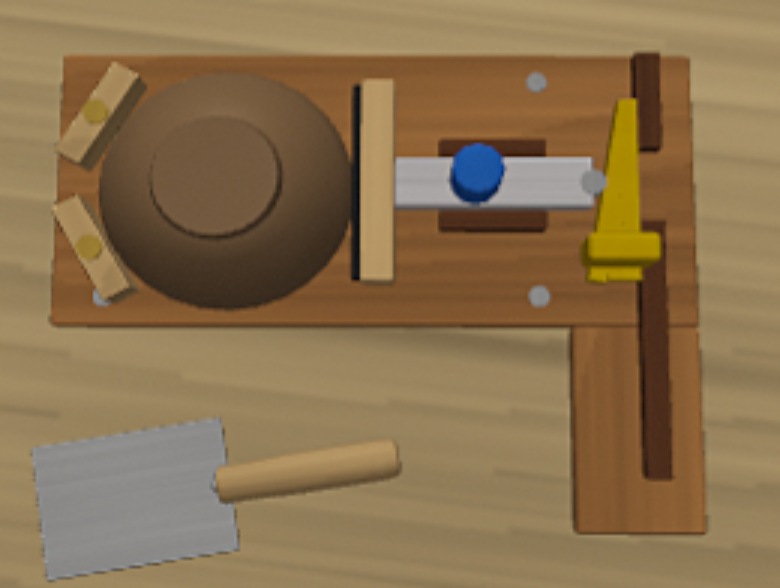

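View pics/side8.png

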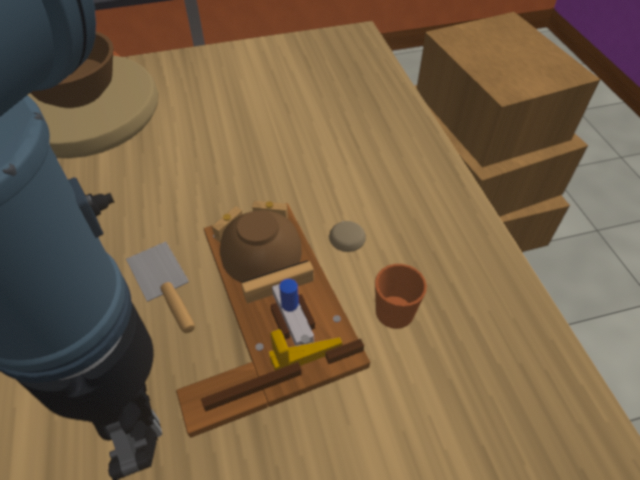

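The top view shows the bowl flat against both V blocks, the jaw on it at zoomed (355,185) and the pin on the wedge's ramp at (595,182). The bystanders are unmoved and the robot is clear, so I'm handing in.

Run:
```python
from h import *
print(workorder.job_done())
```

```text
the job is handed in; nothing more can be done
None
```

I clamped the bowl and handed the job in at about 15 s, well inside the 64 s limit. The hand-in gives no verdict.

- **Bar:** I pushed the knob until it came up firm, with a 14 N peak and about 11 N held. The bar travelled about 44 mm, and the top view showed the bowl against both V blocks.
- **Wedge:** I slid it in about 65 mm until the ramp met the pin, then pressed to about 12 N before backing off. One reading peaked at about 14 N.
- **Final check:** The pictures after letting go show:
  - the jaw on the bowl, the pin on the ramp, and the bowl looking flat;
  - the bar and wedge where I left them, with the robot clear and reading about zero force;
  - the cup, stone and spatula in place, with all re-measurements within about 7 mm, which is about the camera scatter.

**What I could not confirm:** the clamping force after release can't be measured directly. I take it from the thumb push and from the parts having stayed put. The push on the wedge also showed an unexpected 7–9 N of vertical force on the tool, probably friction on the tab. In the last side picture the network mistook the wedge's nose for the bowl. I disregarded that because the top view had the bowl in the right place.

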